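Set the door stay of a drying box to wide airing

TASK

The rinsed mug and strainer in the blue drying box need air. Lift the door's stay off its brass pin by the black knob, swing the door open gently with it, and drop the last hole, the one next to the knob, over the pin so that the stay lies fully down and holds the door open. Let go of it and leave the things that stand around where they are.

Things in the scene. Friction and masses are not known exactly. Their poses are not given: they have to be found in the camera images.
- drying_box: blue sheet-steel box on rubber feet, fixed to the worktop, 160 deep (x) x 240 wide (y) x 145 high; origin under its centre, z up; its front faces -x of its own frame. The roof (height 145) is bare but for the pin's strip. A bottle shelf hangs over the back of the worktop, from x = 0.61 m on, 0.42 m up: lean a tall hand back from it, towards the box's front
- door (a joint): angle in rad of the clear, aluminium-framed door (236 wide, top edge at height 140) in the box's front; 0 = shut, grows to 1.3 as it swings outwards, to the box's -x. Upright hinge axis at x = -90, y = +118 of the box's frame. It moves easily (under 1 N at the swivel) and stays where it is left
- stay (a joint): upward pitch of the stay bar about its cross-pin at the swivel in rad, 0 = lying level (its lower stop, and where it lies when the pin is properly through an opening); it falls under its own weight. A bar that rests on top of the pin reads 0.08 or more
- swivel (a point): the swivel on the door's top edge, 170 mm from the hinge axis, at the level of the stay's underside (height 159); here the stay turns freely about an upright axis and can be pitched up about a cross-pin 2.5 mm above this point. Its x axis points along the stay to the knob and turns with it
- knob (a point): centre (half-way up) of the upright black knob, 16 mm diameter x 28 high, near the free end of the stay, 141 mm along the stay from the swivel; its foot is 6 mm and this point 20 mm above the bar's top; z axis along the knob, x axis along the stay away from the swivel. Grip it across the stay, so that it can pitch between the fingers. The stay is a steel bar 22 wide x 5 thick, 0.12 kg, with a long slot and two round holes, all 11 mm wide
- slot (a point): middle of the long slot in the stay, on the bar's underside, 51 mm along the stay from the swivel; a pin in it can shift 17 mm either way from this point along the stay (between 34 and 68 mm from the swivel). At the start the pin stands somewhere in this slot
- near_hole (a point): middle of the round hole next to the slot, bar's underside, 87 mm from the swivel, 11 mm diameter: not the one wanted
- last_hole (a point): middle of the last round hole, next to the knob, bar's underside, 115 mm from the swivel, 11 mm diameter: the one to drop over the pin. x axis along the stay to the knob
- pin_strip (a point): middle of the aluminium strip on the roof, fixed to the box, at the height (159) of the underside of the lying stay; axes as the box's. The brass pin, upright, 8 mm diameter, fixed, stands on a foot that was screwed down on this strip by eye: sideways (y) it is true to this point, but along x it may stand anywhere up to 11 mm before or behind it. Its flat tip is 10 mm above this point (5 mm above the top of the lying stay)
- tin: green and dark grey tea tin, 74 diameter x 92 high, bystander; origin under its centre
- white_flask: cream flask with a black cup lid, 68 x 84 x 205 high, bystander; origin under its centre
- red_bottle: dark red bottle with an orange cap, 71 diameter x 218 high, bystander; origin under its centre
- black_cap: black bottle cap lying flat, 57 diameter x 24 high, bystander
- grey_cap: grey bottle cap lying flat, 69 diameter x 24 high, bystander
- tape: white roll of thread tape lying flat, 52 diameter x 15 high, bystander
- valve: brass ball valve with a red lever, 32 x 115 x 49 high, bystander
- spoon: teaspoon, 132 x 26 x 9, bystander

How it is judged:
By the outcome, as a careful person would: the job done as asked, in the order asked, and still so for the second after the job is handed in, with the robot touching nothing.
It also fails if it takes over 38 s, if anything falls off the work surface, if the arm or the gripper's body presses on something with over 40 N, if the wrist force passes 120 N, or if a joint passes its speed limit or range.

ROBOT

A 6-joint arm with a two-finger parallel gripper is mounted at the origin on a cart in front of the work surface, level with it; the furniture and walls round the work are solid. World frame = base frame: x ahead of the robot, y to its left, z up, the work surface at z = 0. Lengths are in mm, angles in rad, forces in N, time in s.
With the tool pointing down it reaches from about 350 to 725 mm from the base axis. Payload 4.3 kg.
Tool frame: the origin (TCP) lies between the finger pads; the fingertips stand 14 mm ahead of it and the grasp point (between the pads) lies 5 mm behind it; z points along the fingers, y is the line along which they close (so a half turn about z gives the same grasp; the last joint's range is limited). The gripper opens to 85 mm and grips with 20 to 120 N. Pads are 22 mm wide; open, the fingers measure 114 mm over their backs; the gripper's body (76 mm by 85 mm) begins 54 mm behind the grasp point. The pads swing forward as they close: fully open they stand 13 mm farther back than shut.
Start: joints at [-0.11, 0.377, 0.081, 1.274, 0, 1.46], TCP at [575.038, 0.002, 210.629] pointing down, gripper open.
Joint ranges: [-2.72, 2.72], [-0.84, 1.66], [-1.02, 1.22], [-1.77, 2.12], [-1.37, 1.28], [-3.14, 3.14]. Speed limits (rad/s): [2.57, 2.57, 3.14, 3.14, 3.14, 3.14].

INTERFACE

Orientations are given as a unit quaternion [x, y, z, w].
In Python, from station import sensors, snapshot, ticket gives the robot as it stands.
- The arm moves only by the tool servo_tool, never from a script. Its argument "series" is a list of rows, each an object with "offset": the shift along the tool's x, y, z in m, a list of three; "turn": the turn, a rotation vector about the tool's x, y, z in degrees, a list of three; "gripper": the gripper command: -1 is fully open, 1 is shut, values between are in proportion. A call has 1 to 5 rows; each row is the pose to reach, as a shift and turn from the pose commanded when the call began, along the tool's axes at that moment; what a row does not reach only later rows make up. A row lasts 1/8 s, in which the tool goes at most 62.5 mm and 10.7 degrees, less where a joint would pass 70% of its speed; a pose out of reach is approached as far as the arm can. A call with a gripper value outside its range is refused whole. The fingers move at their own pace and stop on an object; the grip force is fixed at half the most. Time passes only in rows, so rows that repeat a pose let the fingers close. It gives the time, the measured TCP pose, the force, the opening and the grip force at its end, in the units of the state.
- sensors.get_obs(): the state, without advancing time (a new reading comes with each control period).
- snapshot(name): name is "scene" or "side" or "wrist"; returns a dict with "pixels" (420x560x3 uint8, blue, green, red), "fovy" (degrees; the focal length in pixels is half the picture's height over the tangent of half this angle, whatever the lens; pixels are square), "cx", "cy" (the principal point, pixels), "pose" (4x4, takes a point from camera to world coordinates). Camera axes: x right, y up, looking along -z (the intrinsics and any distortion apply to the point x, -y, -z); pixel columns grow to the right and rows downward; lengths in mm; the calibration is good to about 2 mm. A picture is of the moment at which its call begins. There is no depth.
- ticket.finish_job(): hands the job in; it is judged then, once.
The state is a dict: "time_s": time; "qpos": joint angles; "qd": joint speeds; "effort": joint torques, N m; "tcp_pos": TCP position; "ee_rot": TCP orientation; "contact_force": force on the tool from outside, world axes, zero at the start; "moment": the same for the moment, N m; "width": finger opening in mm; "finger_force": force on a finger pad.
Only numpy, scipy, OpenCV 4.12 (cv2) and the standard library are available. Lean on these libraries where they do the work, as an engineer would, in place of code of your own. Each camera call takes 0.05 s, during which the arm holds its last target. There are 200 camera calls.

## Working session

There is one attempt and no reset: what is moved stays moved. The work goes in short steps, Python scripts to look and compute and a tool call to move; the robot and the scene stay as the last step left them, time stands still between calls to the robot, and variables do not carry over. Pictures are saved under pics/ and viewed, at most 10 in all, crops included, and the job is handed in when it is done.

Besides the shell and the picture viewer there is one more tool, called after "Request:" by a JSON object that holds its "op" and its "data", one argument or row to a line. servo_tool: Moves the arm, as the interface text tells. Its arguments: {"type":"object","properties":{"series":{"type":"array"}},"required":["series"]}

```bash
mkdir -p pics; ls; cat > h.py <<'E'
import numpy as np, cv2
from station import sensors, snapshot, ticket
from scipy.spatial.transform import Rotation as R
def snap(name,fn=None):
    s=snapshot(name); s['pixels']=np.array(s['pixels'],np.uint8); s['pose']=np.array(s['pose'])
    if fn: cv2.imwrite('pics/'+fn,s['pixels']); np.savez('pics/'+fn+'.npz',**{k:v for k,v in s.items()})
    return s
def load(fn): return dict(np.load('pics/'+fn+'.npz',allow_pickle=True))
def ray(s,u,v):
    f=210/np.tan(np.radians(float(s['fovy']))/2)
    d=np.array([(u-s['cx'])/f,-(v-s['cy'])/f,-1.]); P=s['pose']
    return P[:3,3],P[:3,:3]@d
def onz(s,u,v,z):
    o,d=ray(s,u,v); return o+d*(z-o[2])/d[2]
def proj(s,p):
    f=210/np.tan(np.radians(float(s['fovy']))/2); P=s['pose']
    q=P[:3,:3].T@(np.asarray(p,float)-P[:3,3]); return float(s['cx'])-f*q[0]/q[2], float(s['cy'])+f*q[1]/q[2]
def tri(obs):
    A=np.zeros((3,3));b=np.zeros(3)
    for s,u,v in obs:
        o,d=ray(s,u,v); d=d/np.linalg.norm(d); M=np.eye(3)-np.outer(d,d); A+=M;b+=M@o
    p=np.linalg.solve(A,b); return p
E
python3 - <<'E'
from h import *
for n in ['scene','side','wrist']:
    s=snap(n,n+'0.png'); print(n,s.keys(),s['fovy'],s['cx'],s['cy'],s['pose'].round(2).tolist(), [ (k,s[k]) for k in s if k not in('pixels','pose','fovy','cx','cy')])
print(sensors.get_obs())
a=cv2.imread('pics/scene0.png');b=cv2.imread('pics/side0.png');c=cv2.imread('pics/wrist0.png')
m=np.hstack([a,b]);cv2.imwrite('pics/m0.png',cv2.resize(m,(800,300)))
E
```

```text
pics
scene dict_keys(['pixels', 'fovy', 'cx', 'cy', 'pose']) 45.13608466769822 277.34822121979795 205.48364437957446 [[-0.81, 0.38, -0.46, -206.76], [-0.59, -0.54, 0.6, 883.19], [-0.02, 0.75, 0.66, 1109.59], [0.0, 0.0, 0.0, 1.0]] []
side dict_keys(['pixels', 'fovy', 'cx', 'cy', 'pose']) 43.050797405280356 285.80236831043794 212.71870094343984 [[0.91, 0.17, -0.38, -237.31], [-0.42, 0.39, -0.82, -1522.62], [0.01, 0.9, 0.43, 935.94], [0.0, 0.0, 0.0, 1.0]] []
wrist dict_keys(['pixels', 'fovy', 'cx', 'cy', 'pose']) 60.32446650986046 279.2671041783128 210.81413609791053 [[1.0, -0.0, 0.0, 575.61], [0.0, 0.95, 0.33, 84.74], [-0.0, -0.33, 0.95, 372.17], [0.0, 0.0, 0.0, 1.0]] []
{'time_s': 0.15, 'qpos': array([-1.10271021e-01,  3.77919923e-01,  7.99413893e-02,  1.27439015e+00,
       -1.27819580e-05,  1.46050337e+00]), 'qd': array([-0.00053705, -0.0033887 ,  0.00559455,  0.00090949, -0.00034463,
       -0.00029143]), 'effort': array([ 1.00972400e-03, -4.64035428e+01,  2.70170492e+01,  1.39211598e-02,
       -6.30224304e-05,  7.89257683e-06]), 'tcp_pos': array([5.74473305e+02, 7.67763527e-02, 2.09864780e+02]), 'ee_rot': array([ 7.07098802e-01,  7.07114323e-01, -4.96340571e-04, -6.09722932e-04]), 'contact_force': array([-1.0191992 , -0.0277228 ,  0.20548278]), 'moment': array([-0.00393896,  0.00882513, -0.01891229]), 'finger_force': 0.0, 'width': 85.44762321556902}
```

View pics/scene0.png

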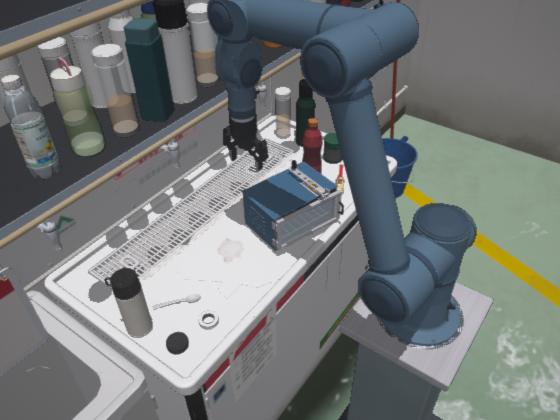

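View pics/side0.png

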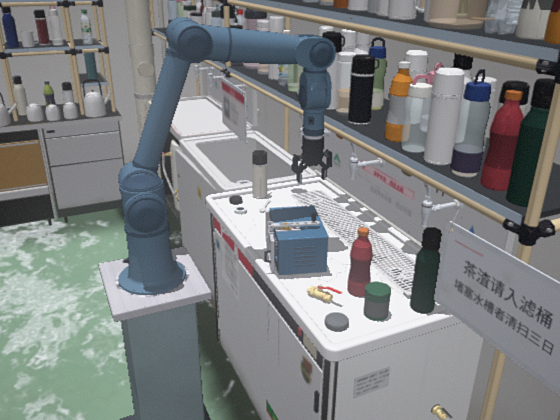

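View pics/wrist0.png

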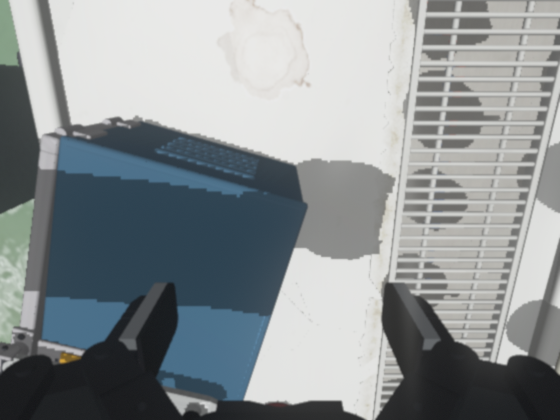

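The overview shows the box at scene (295,205) with the stay across its roof; the wrist view has roof corners at about (60,137) and (305,207), and the brass pin at about (65,358). I'll zoom in on the stay.

```bash
python3 - <<'E'
from h import *
a=load('scene0.png')['pixels'][150:250,235:355];b=load('side0.png')['pixels'][195:285,255:345];
c=load('wrist0.png')['pixels'][310:420,0:240]
A=cv2.resize(a,(480,400),interpolation=cv2.INTER_CUBIC);B=cv2.resize(b,(320,320),interpolation=cv2.INTER_CUBIC)
m=np.zeros((600,800,3),np.uint8);m[:400,:480]=A;m[:320,480:]=B
m[400:583,:400]=cv2.resize(c,(400,183));cv2.imwrite('pics/z0.png',m)
w=load('wrist0.png')
print([onz(w,u,v,145).round(1).tolist() for u,v in [(60,137),(305,207),(241,400)]])
E
```

```text
[[438.8, 54.7, 145.0], [592.3, 9.0, 145.0], [544.2, -156.3, 145.0]]
```

View pics/z0.png

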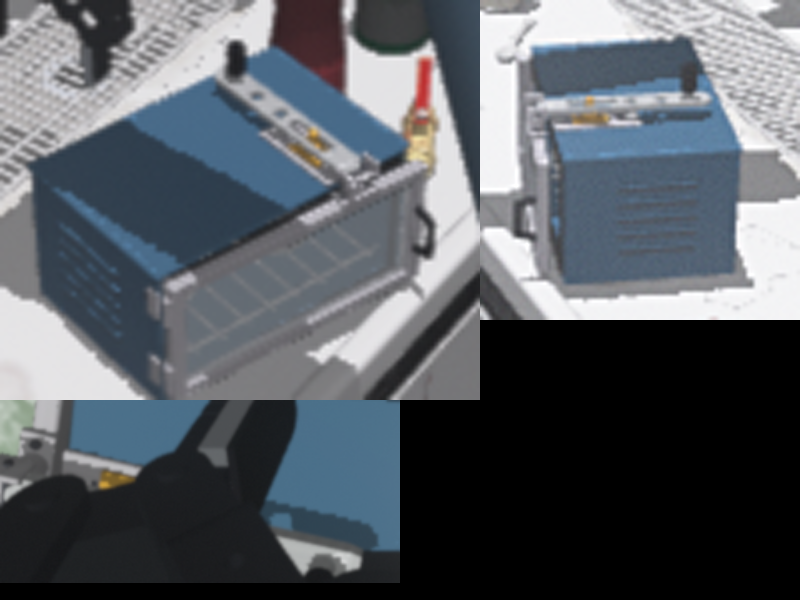

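Zoom shows knob (scene ≈(294,165), side ≈(314,217)), pin tip (scene ≈(314,184), side ≈(286,223)), and swivel at the front end of the stay. Computing the geometry.

```bash
python3 - <<'E'
from h import *
s=load('scene0.png');d=load('side0.png')
c=np.array([481.3,-83.1]);yaw=np.arctan2(-45.7,153.5);M=np.array([[np.cos(yaw),-np.sin(yaw)],[np.sin(yaw),np.cos(yaw)]])
tob=lambda p:(M.T@(np.array(p)[:2]-c)).round(1)
k=tri([(s,294,164.8),(d,314,216.9)]);print('knob',k.round(1),tob(k))
p=tri([(s,314,183.5),(d,285.9,222.5)]);print('pin',p.round(1),tob(p))
for v in (182,183,184,185): print(tob(onz(s,314,v,169)))
for v in (221,222,223): print(tob(onz(d,285.9,v,169)))
print('knob on z184',tob(onz(s,294,164.8,184)),tob(onz(d,314,216.9,184)))
S=c+M@[-90,-52];print('swivel',S, 'proj',proj(s,[*S,166]),proj(d,[*S,166]),'k-s',np.linalg.norm(k[:2]-S))
print('hinge',c+M@[-90,118])
for q in [(-80,120),(-80,-120),(80,-120),(80,120)]:
  w=[*(c+M@q),145];print(q,w,proj(s,w),proj(d,w))
E
```

```text
knob [ 507.9 -147.7  183.1] [ 43.9 -54.3]
pin [ 418.2 -122.3  168.2] [-49.3 -55.6]
[-46.5 -59.1]
[-50.2 -56. ]
[-53.8 -52.9]
[-57.5 -49.9]
[-46.5 -44.3]
[-47.6 -51.6]
[-48.6 -58.8]
knob on z184 [ 42.2 -53.4] [ 44.1 -55.3]
swivel [ 380.20388823 -107.25732157] proj (np.float64(321.7057094000804), np.float64(190.9654818232555)) (np.float64(272.9422513289948), np.float64(223.57749065542353)) k-s 133.92978095970722
hinge [428.71208964  55.67503985]
(-80, 120) [np.float64(438.8670309190352), np.float64(54.73846754434658), 145] (np.float64(272.8555486322502), np.float64(218.98333795310302)) (np.float64(269.8684746778097), np.float64(207.24008424709106))
(-80, -120) [np.float64(370.38486422097424), np.float64(-175.28368974563926), 145] (np.float64(336.2630223201809), np.float64(185.83645324836166)) (np.float64(278.7033880043208), np.float64(238.9707199038446))
(80, -120) [np.float64(523.7329690809648), np.float64(-220.93846754434657), 145] (np.float64(302.81700287071453), np.float64(161.42878204675245)) (np.float64(328.5169593427104), np.float64(236.11803734539825))
(80, 120) [np.float64(592.2151357790258), np.float64(9.083689745639276), 145] (np.float64(241.11277022245912), np.float64(190.74237471608444)) (np.float64(314.1861708915211), np.float64(205.06376140745576))
```

```bash
cat >> h.py <<'E'
YB=np.arctan2(-45.7,153.5)
def Rt(az,lean):  # tool x points opposite to azimuth az (world, rad); hand leans back along -az
    h=np.array([np.cos(az),np.sin(az),0]);k=np.array([0,0,1.])
    x=-np.cos(lean)*h-np.sin(lean)*k; z=np.sin(lean)*h-np.cos(lean)*k
    return np.column_stack([x,np.cross(z,x),z])
def rel(p,Rm):
    o=sensors.get_obs(); R0=R.from_quat(o['ee_rot']).as_matrix()
    off=R0.T@(np.array(p)-o['tcp_pos'])/1000; t=np.degrees(R.from_matrix(R0.T@Rm).as_rotvec())
    print('off',off.round(4).tolist(),'turn',t.round(2).tolist(),'|t|',np.linalg.norm(t).round(1))
E
python3 - <<'E'
from h import *
rel([508,-148,255],Rt(YB,np.radians(12)))
s=load('side0.png');print('bottle foot',onz(s,360,290,0),'tin',onz(s,377,312,0))
E
```

```text
off [-0.1481, -0.0665, -0.0451] turn [-7.76, -10.37, -73.13] |t| 74.3
bottle foot [ 577.96340592 -341.59117946    0.        ] tin [ 561.88930058 -461.70670472    0.        ]
```

Request:
{"op": "servo_tool", "data": {
  "series": [
    {"offset": [0,-0.06,-0.005],"turn": [-1.1,-1.5,-10.4],"gripper": -0.2},
    {"offset": [-0.05,-0.0665,-0.03],"turn": [-2.2,-3,-20.8],"gripper": -0.2},
    {"offset": [-0.1,-0.0665,-0.045],"turn": [-3.3,-4.4,-31.2],"gripper": -0.2},
    {"offset": [-0.148,-0.0665,-0.045],"turn": [-4.4,-5.9,-41.5],"gripper": -0.2},
    {"offset": [-0.148,-0.0665,-0.045],"turn": [-5.5,-7.3,-51.8],"gripper": -0.2}
  ]
}}

```text
time_s: 0.78
tcp_pos: [508.4, -150.9, 255.6]
ee_rot: [0.325, 0.943, -0.011, 0.077]
contact_force: [-0.0, 0.4, -0.2]
width: 51.3
finger_force: 0.0
```

```bash
python3 - <<'E'
from h import *
rel([508,-148,255],Rt(YB,np.radians(12))); print(sensors.get_obs()['qpos'])
E
```

```text
off [0.0022, 0.002, 0.0003] turn [-2.25, -2.89, -21.24] |t| 21.6
[-0.40065506  0.13184797 -0.1423522   1.14138757 -0.01199341  0.26163366]
```

Request:
{"op": "servo_tool", "data": {
  "series": [
    {"offset": [0.002,0.002,0],"turn": [-1.1,-1.4,-10.4],"gripper": -0.2},
    {"offset": [0.002,0.002,0],"turn": [-2.25,-2.9,-21.2],"gripper": -0.2},
    {"offset": [0.002,0.002,0],"turn": [-2.25,-2.9,-21.2],"gripper": -0.2}
  ]
}}

```text
time_s: 1.15
tcp_pos: [507.4, -145.1, 255.1]
ee_rot: [0.146, 0.984, -0.014, 0.103]
contact_force: [0.0, -0.3, 0.7]
width: 51.3
finger_force: 0.0
```

```bash
python3 - <<'E'
from h import *
snap('wrist','w1.png'); o=sensors.get_obs(); print(o['tcp_pos'],o['ee_rot'],o['qpos'])
E
```

```text
[ 507.67273839 -145.14808005  255.1775194 ] [ 0.1461624   0.98382111 -0.01419806  0.10262058] [-0.41564635  0.07818618 -0.21547626  1.07128523  0.02685674 -0.11789769]
```

View pics/w1.png

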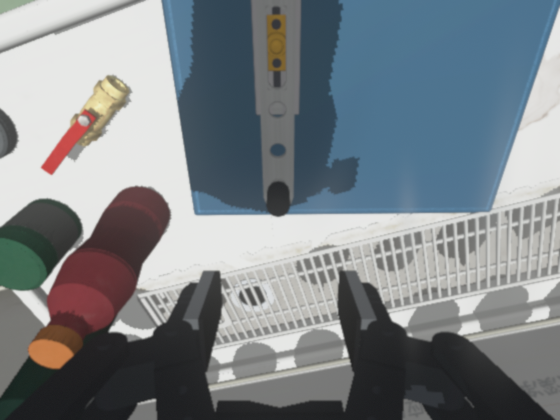

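The wrist view shows knob (≈(278,198)), last hole (278,149), near hole (278,108), pin tip ≈(277,45), and the back roof edge from (197,213) to (490,213).

```bash
python3 - <<'E'
from h import *
s=load('w1.png');g=s['pixels'];hsv=cv2.cvtColor(g,cv2.COLOR_BGR2HSV)
# knob mask
k=(hsv[...,2]<60).astype(np.uint8);k[:165]=0;k[225:]=0;k[:,:255]=0;k[:,300:]=0
n,l,st,ce=cv2.connectedComponentsWithStats(k);i=1+np.argmax(st[1:,4]);print('knob',st[i],ce[i])
ys,xs=np.where(l==i); print([(y,xs[ys==y].min(),xs[ys==y].max()) for y in range(ys.min(),ys.max()+1,3)])
yl=cv2.inRange(hsv,(12,120,90),(30,255,255));yl[80:]=0
ys,xs=np.where(yl>0);print('yellow',xs.min(),xs.max(),ys.min(),ys.max())
gr=g[...,1].astype(int)
print(gr[0:170:3,277].tolist())
z=cv2.resize(g[0:225,225:330],(420,900)[:2],interpolation=cv2.INTER_CUBIC)[:600]
z=cv2.resize(g[0:120,235:320],(425,600),interpolation=cv2.INTER_CUBIC)
cv2.imwrite('pics/w1z.png',z)
for u,v,zz in [(278,149,164),(278,108,164),(277,45,169),(278,203,198),(197,213,145),(490,213,145)]: print(u,v,onz(s,u,v,zz).round(1))
E
```

```text
knob [267 182  22  33 596] [277.79865772 198.        ]
[(182, np.int64(275), np.int64(281)), (185, np.int64(271), np.int64(285)), (188, np.int64(269), np.int64(287)), (191, np.int64(268), np.int64(288)), (194, np.int64(268), np.int64(288)), (197, np.int64(268), np.int64(288)), (200, np.int64(268), np.int64(288)), (203, np.int64(268), np.int64(288)), (206, np.int64(267), np.int64(287)), (209, np.int64(269), np.int64(286)), (212, np.int64(271), np.int64(284))]
yellow 267 284 15 70
[112, 111, 87, 56, 55, 95, 93, 55, 54, 54, 92, 90, 101, 93, 105, 104, 101, 97, 89, 91, 55, 55, 58, 94, 56, 55, 55, 56, 55, 83, 109, 113, 112, 112, 107, 116, 113, 114, 92, 92, 112, 112, 111, 111, 111, 111, 111, 110, 75, 70, 70, 70, 88, 110, 110, 110, 110]
278 149 [ 483.6 -137.9  164. ]
278 108 [ 457.  -129.8  164. ]
277 45 [ 420.9 -119.4  169. ]
278 203 [ 505.5 -144.5  198. ]
197 213 [ 524.2 -219.3  145. ]
490 213 [593.5   9.3 145. ]
```

View pics/w1z.png

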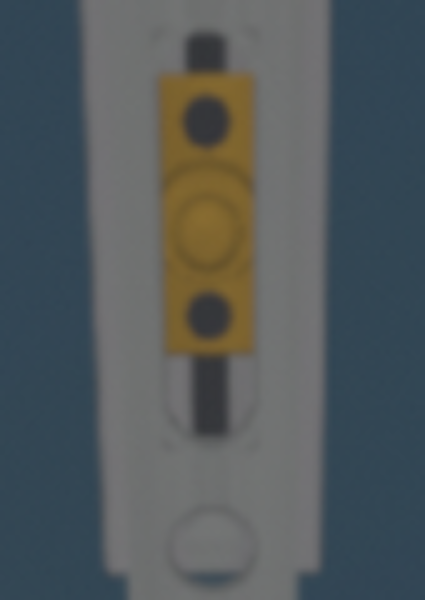

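```bash
cat > plan.py <<'E'
from h import *
from scipy.optimize import brentq
az0=np.radians(-16.9)
H=np.array([430.4,57.2]);pin=np.array([421.8,-119.6]);S0=np.array([373.5,-104.4])
Rd=np.linalg.norm(S0-H); v0=S0-H; a0=np.arctan2(v0[1],v0[0])
S=lambda th:H+Rd*np.array([np.cos(a0-th),np.sin(a0-th)])
def knob(th,az,p,up=2.):   # tcp target for door turned th from start
    h=np.array([np.cos(az),np.sin(az)]); u=22.5+up
    q=S(th)+h*(141*np.cos(p)-u*np.sin(p)); z=161.5+141*np.sin(p)+u*np.cos(p)
    return np.array([*q,z])
L=np.radians(12)
def tcp(th,az,p,up=2.): return knob(th,az,p,up)+5*Rt(az,L)[:,2]
thf=brentq(lambda t:np.linalg.norm(S(t)-pin)-115,0.05,1.2)
d=pin-S(thf);azf=np.arctan2(d[1],d[0])
E
python3 - <<'E'
from plan import *
print(Rd,thf,S(thf),np.degrees(azf),tcp(0,az0,0),tcp(0,az0,.28),tcp(thf,azf,.28),tcp(thf,azf,0))
rel([508,-145.6,184.5],Rt(az0,L))
E
```

```text
171.3247501092589 0.38220470067354 [317.33417545 -71.51786713] -24.715037644733787 [ 509.405379   -145.69121122  181.109262  ] [ 497.67302978 -142.12665098  219.12126668] [ 435.22400549 -125.77862175  219.12126668] [ 446.36269365 -130.90538819  181.109262  ]
off [0.0141, -0.0005, 0.0693] turn [0.12, -0.11, -0.01] |t| 0.2
```

Request:
{"op": "servo_tool", "data": {
  "series": [
    {"offset": [0.006,0,0.03],"turn": [0,0,0],"gripper": -0.2},
    {"offset": [0.012,-0.0005,0.058],"turn": [0,0,0],"gripper": -0.2},
    {"offset": [0.014,-0.0005,0.069],"turn": [0,0,0],"gripper": -0.2},
    {"offset": [0.014,-0.0005,0.069],"turn": [0,0,0],"gripper": 0.3},
    {"offset": [0.014,-0.0005,0.069],"turn": [0,0,0],"gripper": 0.5}
  ]
}}

```text
time_s: 1.82
tcp_pos: [509.6, -146.1, 186.3]
ee_rot: [0.145, 0.984, -0.015, 0.104]
contact_force: [-0.7, 0.9, 0.8]
width: 21.6
finger_force: 0.0
```

Request:
{"op": "servo_tool", "data": {
  "series": [
    {"offset": [0,0,0],"turn": [0,0,0],"gripper": 1},
    {"offset": [0,0,0],"turn": [0,0,0],"gripper": 1},
    {"offset": [0,0,0],"turn": [0,0,0],"gripper": 1},
    {"offset": [0,0,0],"turn": [0,0,0],"gripper": 1}
  ]
}}

```text
time_s: 2.33
tcp_pos: [508.7, -145.8, 185.1]
ee_rot: [0.145, 0.984, -0.014, 0.103]
contact_force: [0.5, 0.1, -0.4]
width: -0.3
finger_force: 0.0
```

```bash
python3 - <<'E'
from plan import *
o=sensors.get_obs();print(o['tcp_pos'],o['width'],o['finger_force'],o['contact_force'])
for p in (.07,.14,.21,.28): rel(o['tcp_pos']+tcp(0,az0,p)-tcp(0,az0,0),Rt(az0,L))
E
```

```text
[ 508.69743453 -145.76491153  185.07117492] -0.2978157391089265 0.0 [ 0.52949288  0.10158678 -0.38277937]
off [-0.0, 0.0, -0.01] turn [0.13, -0.05, 0.17] |t| 0.2
off [0.0007, 0.0, -0.02] turn [0.13, -0.05, 0.17] |t| 0.2
off [0.0021, 0.0001, -0.0299] turn [0.13, -0.05, 0.17] |t| 0.2
off [0.0041, 0.0001, -0.0397] turn [0.13, -0.05, 0.17] |t| 0.2
```

The fingers shut on nothing, so I need to see what happened.

```bash
python3 - <<'E'
from h import *
a=snap('scene','s2.png')['pixels'];b=snap('side','d2.png')['pixels'];c=snap('wrist','w2.png')['pixels']
m=np.zeros((600,800,3),np.uint8)
m[:300,:400]=cv2.resize(a[130:230,230:363],(400,300),interpolation=cv2.INTER_CUBIC)
m[:300,400:]=cv2.resize(b[150:250,240:373],(400,300),interpolation=cv2.INTER_CUBIC)
m[300:,:400]=cv2.resize(c,(400,300));m[300:,400:]=cv2.resize(c[180:330,180:380],(400,300));cv2.imwrite('pics/m2.png',m)
E
```

```text
(no output)
```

View pics/m2.png

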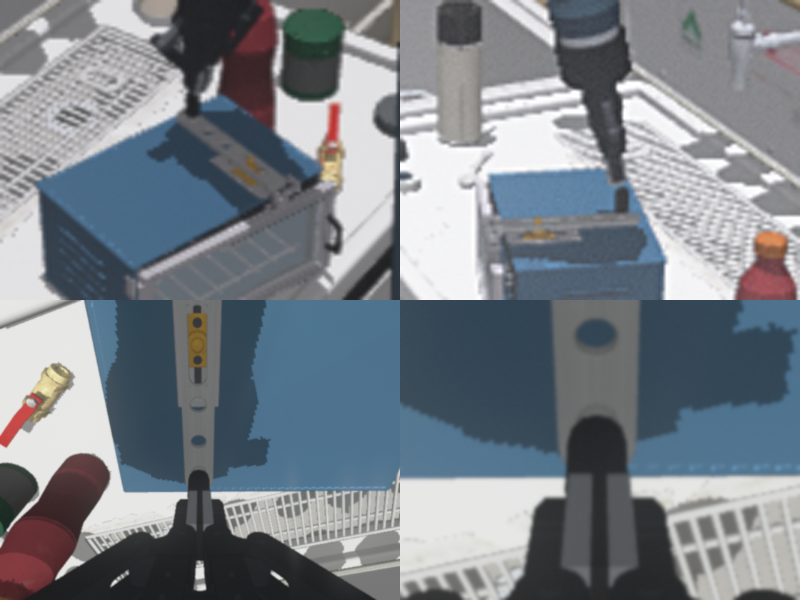

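```bash
python3 - <<'E'
from h import *
o=sensors.get_obs();z=R.from_quat(o['ee_rot']).as_matrix()[:,2]
for fn in ('w2.png','s2.png','d2.png'):
    s=load(fn)
    print(fn,[np.round(proj(s,o['tcp_pos']+z*d),1).tolist() for d in (-60,-19,-5,0,14)], 'knob top/mid',np.round(proj(s,[507,-145.3,198]),1),np.round(proj(s,[507,-145.3,184]),1))
s=load('w1.png');w=load('w2.png')
# knob top in w2: measure mask
g=cv2.cvtColor(w['pixels'],cv2.COLOR_BGR2GRAY);k=(g<45)
for v in range(225,300,4): 
    xs=np.where(k[v,240:320])[0]; print(v,(xs.min()+240,xs.max()+240,len(xs)) if len(xs) else None, g[v,262:298:4].tolist())
E
```

```text
w2.png [[276.8, 343.9], [277.4, 282.5], [277.6, 267.7], [277.6, 263.0], [277.8, 250.9]] knob top/mid [277.5 278. ] [277.6 259.1]
s2.png [[296.0, 150.4], [294.2, 160.1], [293.6, 163.3], [293.3, 164.4], [292.7, 167.6]] knob top/mid [293.7 161.2] [293.7 164.9]
d2.png [[310.7, 199.9], [312.8, 211.1], [313.6, 214.9], [313.8, 216.2], [314.6, 220.0]] knob top/mid [313.5 212.6] [313.3 216.5]
225 None [107, 108, 109, 110, 110, 109, 109, 111, 109]
229 None [108, 109, 109, 110, 110, 108, 109, 111, 109]
233 None [108, 109, 109, 99, 100, 100, 108, 111, 109]
237 None [109, 109, 95, 92, 76, 91, 97, 111, 109]
241 (np.int64(270), np.int64(286), 17) [109, 105, 41, 37, 37, 36, 44, 105, 110]
245 (np.int64(267), np.int64(289), 23) [109, 47, 38, 39, 39, 38, 39, 53, 111]
249 (np.int64(265), np.int64(290), 26) [111, 39, 40, 40, 39, 39, 39, 41, 112]
253 (np.int64(265), np.int64(291), 27) [105, 39, 40, 39, 39, 39, 41, 41, 109]
257 (np.int64(265), np.int64(291), 27) [103, 40, 40, 40, 41, 40, 42, 42, 107]
261 (np.int64(265), np.int64(291), 27) [97, 42, 41, 40, 41, 42, 43, 44, 106]
265 (np.int64(266), np.int64(283), 10) [95, 44, 45, 45, 43, 43, 46, 47, 93]
269 (np.int64(278), np.int64(281), 3) [149, 88, 88, 85, 44, 50, 88, 88, 119]
273 (np.int64(278), np.int64(278), 1) [135, 89, 88, 87, 44, 51, 88, 88, 108]
277 (np.int64(279), np.int64(280), 2) [169, 89, 89, 86, 46, 49, 89, 89, 99]
281 (np.int64(278), np.int64(278), 1) [59, 89, 88, 86, 44, 49, 89, 89, 88]
285 (np.int64(278), np.int64(278), 1) [66, 89, 89, 86, 44, 49, 89, 89, 89]
289 None [70, 90, 89, 83, 45, 48, 88, 88, 89]
293 (np.int64(279), np.int64(279), 1) [78, 89, 89, 83, 45, 48, 88, 88, 88]
297 (np.int64(279), np.int64(281), 3) [84, 89, 88, 83, 45, 46, 88, 88, 87]
```

```bash
python3 - <<'E'
from h import *
o=sensors.get_obs();Rm=R.from_quat(o['ee_rot']).as_matrix()
for fn in ('w2.png','d2.png','s2.png'):
    s=load(fn)
    for d in (14,0,-14): print(fn,d,[np.round(proj(s,o['tcp_pos']+Rm@[x,0,d]),1).tolist() for x in (11,-11)])
g=cv2.cvtColor(load('d2.png')['pixels'],cv2.COLOR_BGR2GRAY)
for v in range(196,228): print(v,g[v,300:328].tolist())
print(o['qpos'], o['width'])
E
```

```text
w2.png 14 [[277.7, 231.9], [277.8, 269.2]]
w2.png 0 [[277.6, 242.8], [277.6, 282.4]]
w2.png -14 [[277.5, 255.5], [277.5, 297.6]]
d2.png 14 [[311.3, 220.7], [317.8, 219.2]]
d2.png 0 [[310.6, 217.0], [317.1, 215.4]]
d2.png -14 [[309.8, 213.3], [316.4, 211.7]]
s2.png 14 [[294.9, 169.8], [290.6, 165.3]]
s2.png 0 [[295.5, 166.7], [291.2, 162.2]]
s2.png -14 [[296.1, 163.5], [291.8, 159.0]]
196 [216, 227, 208, 191, 182, 118, 69, 62, 63, 70, 76, 76, 74, 60, 72, 176, 235, 236, 214, 184, 172, 162, 171, 185, 212, 230, 204, 216]
197 [189, 214, 221, 238, 230, 144, 70, 62, 63, 64, 72, 72, 67, 60, 63, 148, 209, 223, 227, 225, 217, 193, 171, 153, 165, 192, 195, 204]
198 [191, 180, 177, 173, 182, 132, 75, 59, 64, 66, 65, 66, 65, 60, 75, 190, 230, 228, 229, 228, 209, 224, 232, 210, 188, 175, 162, 167]
199 [229, 212, 187, 170, 171, 158, 101, 63, 62, 66, 71, 67, 71, 60, 73, 186, 216, 200, 179, 185, 215, 230, 226, 210, 220, 227, 204, 174]
200 [204, 192, 213, 225, 209, 196, 135, 72, 61, 72, 71, 70, 64, 59, 86, 150, 193, 189, 208, 229, 232, 231, 224, 178, 196, 198, 217, 233]
201 [195, 168, 194, 211, 202, 2
[... 3141 characters left out ...]
, 128, 128, 133, 132, 131, 125, 123, 129, 165, 221, 230, 223, 213, 211]
224 [129, 129, 133, 132, 132, 134, 132, 137, 137, 136, 133, 137, 136, 136, 138, 135, 135, 133, 132, 127, 124, 123, 142, 221, 214, 213, 222, 185]
225 [131, 128, 128, 128, 117, 114, 118, 118, 115, 113, 111, 110, 106, 106, 98, 100, 101, 98, 98, 118, 124, 120, 122, 182, 229, 237, 226, 211]
226 [98, 97, 97, 98, 91, 86, 90, 89, 88, 87, 89, 89, 86, 85, 85, 80, 81, 79, 82, 92, 93, 118, 121, 142, 227, 243, 236, 212]
227 [87, 85, 81, 84, 86, 85, 84, 84, 84, 84, 83, 80, 83, 83, 84, 84, 81, 83, 83, 82, 80, 114, 119, 122, 182, 233, 237, 233]
[-0.41618889  0.10718041 -0.3668063   0.89017175  0.02720234 -0.12154487] 0.19485588411282648
```

```bash
python3 - <<'E'
from h import *
s=load('w1.png');t=np.array([507.67,-145.15,255.18]);Rm=R.from_quat([0.1461624,0.98382111,-0.01419806,0.10262058]).as_matrix()
for d in (14,5,-5,-15,-25): print(d,[np.round(proj(s,t+Rm@[x,y,d]),1).tolist() for x in (11,-11) for y in (25.6,-25.6)])
s=load('wrist0.png');t=np.array([574.5,0.08,209.9]);Rm=R.from_quat([.7071,.7071,-.0005,-.0006]).as_matrix()
for d in (14,0,-15,-25): print(d,[np.round(proj(s,t+Rm@[x,y,d]),1).tolist() for x in (11,-11) for y in (42.7,-42.7)])
for n in('s2','d2','w2','w1'):print(n,load(n+'.png')['pose'][:3,3])
E
```

```text
14 [[326.6, 232.6], [229.4, 232.4], [324.8, 269.8], [231.1, 269.7]]
5 [[328.8, 239.4], [227.0, 239.3], [326.8, 278.1], [229.0, 277.9]]
-5 [[331.5, 247.8], [224.2, 247.7], [329.3, 288.2], [226.3, 288.0]]
-15 [[334.5, 257.2], [220.9, 257.0], [332.1, 299.4], [223.3, 299.2]]
-25 [[337.9, 267.7], [217.3, 267.5], [335.2, 312.0], [220.0, 311.8]]
14 [[358.6, 233.7], [196.8, 233.6], [355.7, 270.9], [199.8, 270.8]]
0 [[364.5, 244.8], [190.6, 244.6], [361.2, 284.2], [194.0, 284.0]]
-15 [[371.9, 258.6], [182.9, 258.4], [368.0, 300.6], [186.9, 300.5]]
-25 [[377.6, 269.2], [177.0, 269.0], [373.2, 313.2], [181.5, 313.1]]
s2 [-206.75647393  883.19115825 1109.58874106]
d2 [ -237.30854695 -1522.61534933   935.94477171]
w2 [ 398.32513221 -111.97747741  326.45097797]
w1 [ 397.257195   -111.20676773  396.65361621]
```

The tips really sit about 36 mm farther back than the reported TCP implies. This holds in the side view and in the wrist view at three openings: they closed just above the knob, with background visible between. I'll work with the measured offset (grasp point about 41 mm behind the reported TCP).

```bash
sed -i 's/+5\*Rt/+41*Rt/; s/up=2\./up=5./g' plan.py; python3 - <<'E'
from plan import *
rel([515.2,-147.8,151],Rt(az0,L))
E
```

```text
off [0.0003, -0.0001, 0.0347] turn [0.13, -0.06, 0.17] |t| 0.2
```

Request:
{"op": "servo_tool", "data": {
  "series": [
    {"offset": [0,0,0],"turn": [0,0,0],"gripper": 0.1},
    {"offset": [0,0,0],"turn": [0,0,0],"gripper": 0.1},
    {"offset": [0,0,0],"turn": [0,0,0],"gripper": 0.1},
    {"offset": [0,0,0.012],"turn": [0,0,0],"gripper": 0.1},
    {"offset": [0,0,0.022],"turn": [0,0,0],"gripper": 0.1}
  ]
}}

```text
time_s: 3.1
tcp_pos: [512.9, -147.0, 162.3]
ee_rot: [0.145, 0.984, -0.014, 0.103]
contact_force: [-0.2, 0.2, 0.5]
width: 38.6
finger_force: 0.0
```

Request:
{"op": "servo_tool", "data": {
  "series": [
    {"offset": [0,0,0.006],"turn": [0,0,0],"gripper": 0.1},
    {"offset": [0,0,0.012],"turn": [0,0,0],"gripper": 0.1},
    {"offset": [0,0,0.012],"turn": [0,0,0],"gripper": 0.1},
    {"offset": [0,0,0.012],"turn": [0,0,0],"gripper": 0.5},
    {"offset": [0,0,0.012],"turn": [0,0,0],"gripper": 1}
  ]
}}

```text
time_s: 3.72
tcp_pos: [515.6, -147.8, 152.1]
ee_rot: [0.145, 0.984, -0.014, 0.103]
contact_force: [0.0, 0.4, 0.6]
width: 13.8
finger_force: 58.4
```

Request:
{"op": "servo_tool", "data": {
  "series": [
    {"offset": [0,0,0],"turn": [0,0,0],"gripper": 1},
    {"offset": [0,0,0],"turn": [0,0,0],"gripper": 1}
  ]
}}

```text
time_s: 3.98
tcp_pos: [515.7, -147.8, 152.1]
ee_rot: [0.145, 0.984, -0.014, 0.103]
contact_force: [-0.9, -1.1, 0.5]
width: 13.9
finger_force: 58.4
```

```bash
python3 - <<'E'
from plan import *
o=sensors.get_obs();print(o['tcp_pos'],o['width'],o['finger_force'],o['contact_force'])
print(tcp(0,az0,0))
for p in (.07,.14,.21,.28): rel(o['tcp_pos']+tcp(0,az0,p)-tcp(0,az0,0),Rt(az0,L))
E
```

```text
[ 515.67677893 -147.81905623  152.07051819] 13.905672706412807 58.444252610206604 [-0.94448817 -1.14547504  0.46738669]
[ 516.56695728 -147.86706507  148.89594837]
off [0.0002, 0.0, -0.0101] turn [0.12, -0.01, 0.17] |t| 0.2
off [0.0011, 0.0, -0.0201] turn [0.12, -0.01, 0.17] |t| 0.2
off [0.0027, 0.0001, -0.03] turn [0.12, -0.01, 0.17] |t| 0.2
off [0.0049, 0.0001, -0.0398] turn [0.12, -0.01, 0.17] |t| 0.2
```

Gripped (about 14 mm, 58 N). Lifting.

Request:
{"op": "servo_tool", "data": {
  "series": [
    {"offset": [0.0002,0,-0.01],"turn": [0,0,0],"gripper": 1},
    {"offset": [0.0011,0,-0.02],"turn": [0,0,0],"gripper": 1},
    {"offset": [0.0027,0,-0.03],"turn": [0,0,0],"gripper": 1},
    {"offset": [0.0049,0,-0.04],"turn": [0,0,0],"gripper": 1},
    {"offset": [0.0049,0,-0.04],"turn": [0,0,0],"gripper": 1}
  ]
}}

```text
time_s: 4.6
tcp_pos: [503.2, -144.0, 190.9]
ee_rot: [0.145, 0.984, -0.014, 0.104]
contact_force: [1.0, 0.6, -3.8]
width: 13.7
finger_force: 58.8
```

```bash
python3 - <<'E'
from plan import *
o=sensors.get_obs();print(o['tcp_pos'],o['width'],o['finger_force'],o['contact_force'])
c=snap('wrist','w3.png')['pixels'];b=snap('side','d3.png')['pixels'];a=snap('scene','s3.png')['pixels']
m=np.zeros((600,800,3),np.uint8)
m[:300,:400]=cv2.resize(a[130:230,230:363],(400,300),interpolation=cv2.INTER_CUBIC)
m[:300,400:]=cv2.resize(b[150:250,240:373],(400,300),interpolation=cv2.INTER_CUBIC)
m[300:,:400]=cv2.resize(c,(400,300));m[300:,400:]=cv2.resize(c[90:290,150:416],(400,300));cv2.imwrite('pics/m3.png',m)
off=o['tcp_pos']-tcp(0,az0,.28); print(off)
for i in range(1,6):
    f=i/5; az=az0+f*(azf-az0); rel(tcp(f*thf,az,.28)+off,Rt(az,L))
E
```

```text
[ 503.22996151 -144.02239456  190.92792828] 13.675100258858857 58.76042425632477 [ 1.02683224  0.55574191 -3.81194743]
[-0.81138404  0.03909869  4.13680891]
off [0.0126, -0.0026, -0.0036] turn [0.46, -0.02, 1.7] |t| 1.8
off [0.0254, -0.0042, -0.0064] turn [0.79, -0.02, 3.23] |t| 3.3
off [0.0381, -0.0048, -0.0091] turn [1.11, -0.02, 4.75] |t| 4.9
off [0.0507, -0.0045, -0.0117] turn [1.44, -0.02, 6.28] |t| 6.4
off [0.063, -0.0032, -0.0143] turn [1.76, -0.02, 7.81] |t| 8.0
```

View pics/m3.png

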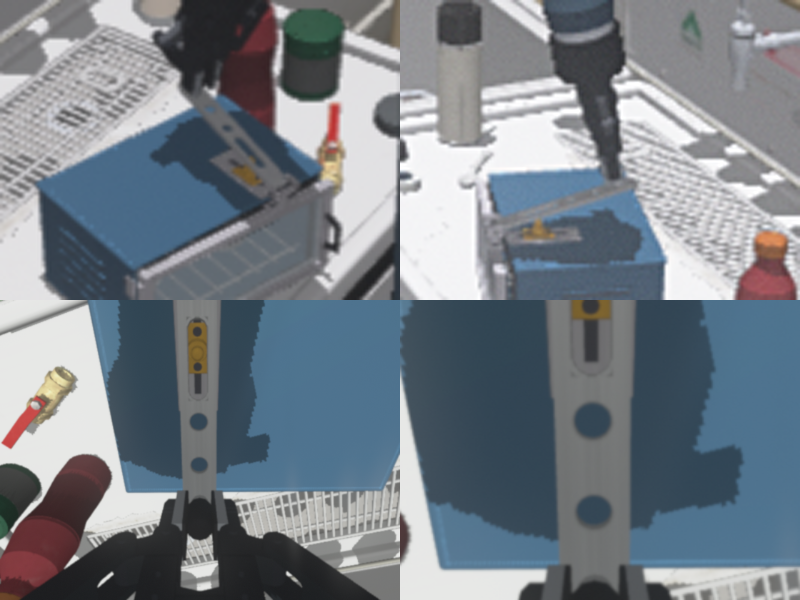

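The stay is lifted clear of the pin (side view: bar well above the pin at zoom (537,228)). Next, the gentle swing.

Request:
{"op": "servo_tool", "data": {
  "series": [
    {"offset": [0.0063,-0.0014,-0.0018],"turn": [0.2,0,0.8],"gripper": 1},
    {"offset": [0.0126,-0.0026,-0.0036],"turn": [0.4,0,1.6],"gripper": 1},
    {"offset": [0.019,-0.0034,-0.005],"turn": [0.6,0,2.4],"gripper": 1},
    {"offset": [0.0254,-0.0042,-0.0064],"turn": [0.8,0,3.2],"gripper": 1},
    {"offset": [0.0318,-0.0046,-0.0078],"turn": [1.0,0,4.0],"gripper": 1}
  ]
}}

```text
time_s: 5.38
tcp_pos: [469.6, -139.0, 190.8]
ee_rot: [0.18, 0.978, -0.019, 0.102]
contact_force: [0.3, -0.1, -5.2]
width: 14.1
finger_force: 58.7
```

```bash
python3 - <<'E'
from plan import *
o=sensors.get_obs();print(o['tcp_pos'],o['width'],o['contact_force'])
off=np.array([-.8,0,4.1])
for f in (.6,.7,.8,.9,1): 
    az=az0+f*(azf-az0); rel(tcp(f*thf,az,.28)+off,Rt(az,L))
E
```

```text
[ 469.57871939 -138.97169759  190.83377816] 14.059712639139896 [ 0.34606147 -0.07403531 -5.24313344]
off [0.0053, -0.0004, -0.0012] turn [0.07, -0.06, 0.7] |t| 0.7
off [0.0116, -0.0009, -0.0025] turn [0.23, -0.06, 1.47] |t| 1.5
off [0.0179, -0.001, -0.0038] turn [0.4, -0.06, 2.23] |t| 2.3
off [0.0241, -0.001, -0.0051] turn [0.56, -0.06, 3.0] |t| 3.0
off [0.0302, -0.0007, -0.0064] turn [0.72, -0.06, 3.76] |t| 3.8
```

Request:
{"op": "servo_tool", "data": {
  "series": [
    {"offset": [0.006,-0.0004,-0.0012],"turn": [0.1,0,0.7],"gripper": 1},
    {"offset": [0.012,-0.0008,-0.0025],"turn": [0.2,0,1.5],"gripper": 1},
    {"offset": [0.018,-0.001,-0.0038],"turn": [0.4,0,2.2],"gripper": 1},
    {"offset": [0.024,-0.001,-0.0051],"turn": [0.6,0,3.0],"gripper": 1},
    {"offset": [0.03,-0.0007,-0.0064],"turn": [0.7,0,3.8],"gripper": 1}
  ]
}}

```text
time_s: 6.0
tcp_pos: [440.8, -128.6, 190.9]
ee_rot: [0.213, 0.971, -0.022, 0.102]
contact_force: [-0.4, -1.6, -3.7]
width: 14.0
finger_force: 58.7
```

```bash
python3 - <<'E'
from plan import *
s=snap('wrist','w4.png'); o=sensors.get_obs();print(o['tcp_pos'],o['width'],o['contact_force'],tcp(thf,azf,.28))
g=s['pixels'];print('pin tip predicted',proj(s,[*pin,169]))
hsv=cv2.cvtColor(g,cv2.COLOR_BGR2HSV);yl=cv2.inRange(hsv,(12,120,90),(30,255,255));yl[:, :200]=0;yl[:,400:]=0
ys,xs=np.where(yl>0);print('yellow',xs.min(),xs.max(),ys.min(),ys.max())
d=snap('side','d4.png')['pixels']
m=np.zeros((600,800,3),np.uint8);m[:,:500]=cv2.resize(g[80:320,180:380],(500,600),interpolation=cv2.INTER_CUBIC)
m[:300,500:]=cv2.resize(d[170:250,250:330],(300,300),interpolation=cv2.INTER_CUBIC)
cv2.imwrite('pics/m4.png',m)
E
```

```text
[ 439.98948546 -128.05107772  190.66937543] 14.12291894192909 [-0.60749645  0.75051183 -4.04240587] [ 441.2700822  -128.56142909  186.79111937]
pin tip predicted (np.float64(278.0236742461422), np.float64(204.82728228857275))
yellow 265 287 161 180
```

View pics/m4.png

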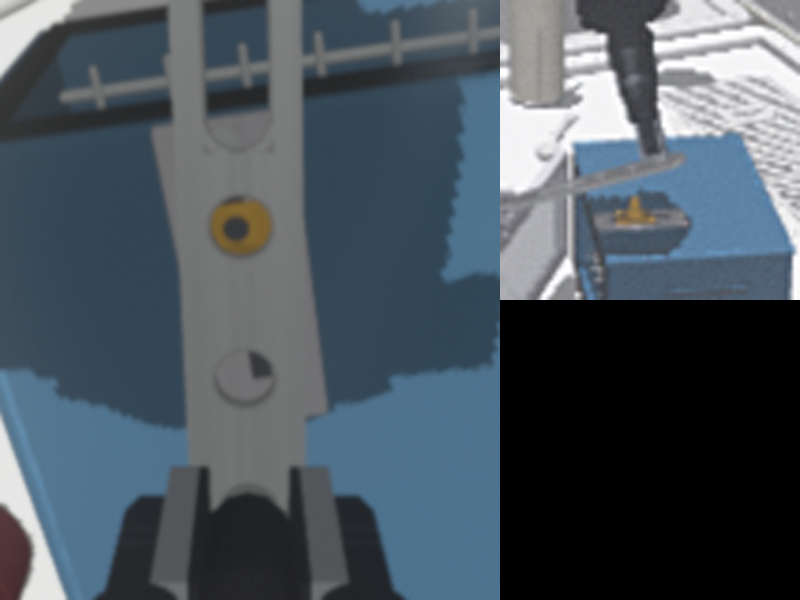

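The bar is up with the last hole at px ≈(277.6,231) and the near hole at (276.4,171), showing the brass foot; the pin is under the solid between them. I'll compute the expected hole after lowering.

```bash
cat >> plan.py <<'E'
def swiv(s,near,last):  # pitch, swivel xy, azimuth from the two hole centres
    pt=lambda uv,d,p: onz(s,*uv,161.5+d*np.sin(p)+2.5*np.cos(p))
    f=lambda p: np.linalg.norm((pt(last,115,p)-pt(near,87,p))[:2])-28*np.cos(p)
    ps=np.linspace(0,.5,101); v=[f(p) for p in ps]
    return pt,f
def show(s,near,last,ps):
    pt,f=swiv(s,near,last)
    for p in ps:
        a,b=pt(near,87,p),pt(last,115,p); h=(b-a)[:2]; az=np.arctan2(h[1],h[0]); h/=np.linalg.norm(h)
        Sw=b[:2]-h*(115*np.cos(p)-2.5*np.sin(p)); hole0=Sw+115*h
        print(round(p,3),'fit',round(f(p),2),'S',Sw.round(1),'rad',np.linalg.norm(Sw-H).round(1),'az',np.degrees(az).round(1),'hole lowered',hole0.round(1),'miss along/across',((pin-hole0)@h).round(1),((pin-hole0)@[-h[1],h[0]]).round(1))
E
python3 - <<'E'
from plan import *
s=load('w4.png'); show(s,(276.4,170.8),(277.6,230.8),(.26,.28,.3,.32))
print('planned S',S(thf),np.degrees(azf))
o=sensors.get_obs(); 
d0=tcp(thf,azf,.30)
for p in (.26,.22,.18,.14): rel(o['tcp_pos']+tcp(thf,azf,p)-d0,Rt(azf,L))
E
```

```text
0.26 fit 0.07 S [320.3 -75.3] rad 172.2 az -23.7 hole lowered [ 425.7 -121.4] miss along/across -4.3 0.1
0.28 fit -0.51 S [319.6 -74.9] rad 172.5 az -23.6 hole lowered [ 424.9 -121. ] miss along/across -3.4 0.1
0.3 fit -1.08 S [318.8 -74.6] rad 172.7 az -23.6 hole lowered [ 424.2 -120.7] miss along/across -2.7 0.0
0.32 fit -1.63 S [318.2 -74.4] rad 172.9 az -23.6 hole lowered [ 423.6 -120.4] miss along/across -1.9 -0.0
planned S [317.33417545 -71.51786713] -24.715037644733787
off [-0.0015, -0.0, 0.0055] turn [0.05, -0.13, 0.01] |t| 0.1
off [-0.0028, -0.0, 0.0111] turn [0.05, -0.13, 0.01] |t| 0.1
off [-0.0039, -0.0, 0.0168] turn [0.05, -0.13, 0.01] |t| 0.1
off [-0.0047, -0.0, 0.0225] turn [0.05, -0.13, 0.01] |t| 0.1
```

Request:
{"op": "servo_tool", "data": {
  "series": [
    {"offset": [0.001,0,0.0055],"turn": [0,0,0],"gripper": 1},
    {"offset": [0,0,0.011],"turn": [0,0,0],"gripper": 1},
    {"offset": [-0.001,0,0.0165],"turn": [0,0,0],"gripper": 1},
    {"offset": [-0.002,0,0.021],"turn": [0,0,0],"gripper": 1},
    {"offset": [-0.002,0,0.021],"turn": [0,0,0],"gripper": 1}
  ]
}}

```text
time_s: 6.72
tcp_pos: [446.8, -131.6, 170.4]
ee_rot: [0.213, 0.972, -0.022, 0.101]
contact_force: [0.4, -1.2, 0.8]
width: 13.9
finger_force: 58.9
```

```bash
python3 - <<'E'
from plan import *
s=snap('wrist','w5.png'); o=sensors.get_obs();print(o['tcp_pos'],o['width'],o['contact_force'])
g=s['pixels'];print('pin tip predicted',proj(s,[*pin,169]))
m=cv2.resize(g[110:290,190:366],(586,600),interpolation=cv2.INTER_CUBIC)
cv2.imwrite('pics/m5.png',m)
E
```

```text
[ 446.75312872 -131.58497582  170.51831598] 14.127525542259002 [-0.24930252 -0.95165809  1.8204594 ]
pin tip predicted (np.float64(278.4235400201485), np.float64(214.48130131034017))
```

View pics/m5.png

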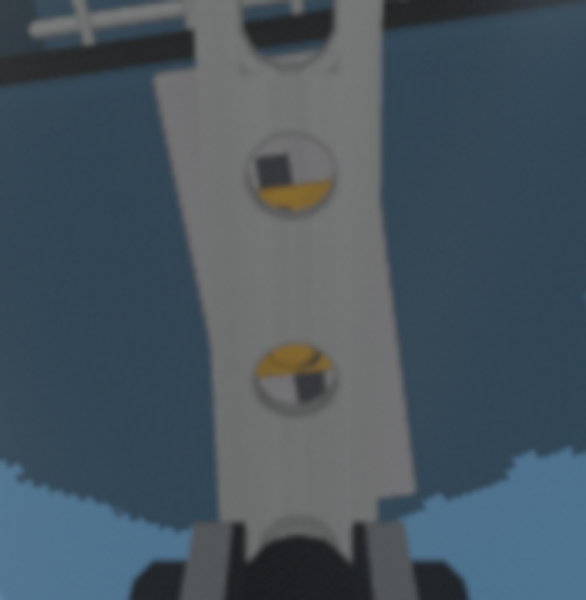

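The last hole is at px ≈(278.5,224), with part of the pin tip's lower rim showing at its upper edge (≈(278.5,219)). The near hole is at (277.6,162), and the brass foot's edges show in both holes.

```bash
python3 - <<'E'
from plan import *
s=load('w5.png');w=load('w1.png')
show(s,(277.6,162.2),(278.5,223.7),(.10,.12,.14,.16,.18))
a=tri([(w,276.5,15),(s,278,166.4)]);b=tri([(w,276.5,70.5),(s,278.5,221.6)]);print('foot edges',a,b,(a+b)/2,np.linalg.norm(a-b))
t=tri([(w,276.4,46.4),(s,278.4,211.5)]);print('tip tri',t)
for v in (211,212,213,214.5): print(v,onz(s,278.4,v,169))
g=s['pixels'].astype(int)
for v in range(208,240,1): print(v,g[v,266:292:3,2].tolist())
E
```

```text
0.1 fit 0.78 S [318.3 -73.6] rad 172.3 az -24.0 hole lowered [ 423.4 -120.3] miss along/across -1.7 -0.0
0.12 fit 0.11 S [317.2 -73.1] rad 172.6 az -23.9 hole lowered [ 422.3 -119.8] miss along/across -0.5 -0.1
0.14 fit -0.56 S [316.2 -72.6] rad 172.9 az -23.9 hole lowered [ 421.3 -119.3] miss along/across 0.6 -0.1
0.16 fit -1.21 S [315.2 -72.2] rad 173.3 az -23.9 hole lowered [ 420.3 -118.8] miss along/across 1.7 -0.1
0.18 fit -1.84 S [314.3 -71.8] rad 173.6 az -23.9 hole lowered [ 419.4 -118.4] miss along/across 2.7 -0.1
foot edges [ 407.61966742 -114.61413115  148.11333203] [ 436.81445848 -125.59751881  149.99007384] [ 422.21706295 -120.10582498  149.05170293] 31.248884609878406
tip tri [ 421.96473891 -119.92865891  165.82941107]
211 [ 420.08473424 -118.82228083  169.        ]
212 [ 420.57410972 -119.0475987   169.        ]
213 [ 421.06511416 -119.27366658  169.        ]
214.5 [ 421.80469297 -119.61418287  169.        ]
208 [112, 113, 112, 111, 112, 110, 112, 112, 113]
209 [112, 113, 112, 110, 113, 110, 112, 112, 113]
210 [112, 113, 112, 110, 112, 111, 112, 112, 112]
211 [111, 113
[... 658 characters left out ...]
93]
225 [93, 108, 112, 114, 92, 55, 54, 76, 90]
226 [95, 102, 113, 113, 97, 54, 54, 71, 90]
227 [98, 93, 112, 114, 100, 54, 55, 72, 92]
228 [100, 87, 109, 113, 101, 54, 59, 79, 97]
229 [104, 85, 102, 111, 102, 57, 70, 83, 101]
230 [107, 88, 93, 103, 101, 69, 82, 86, 105]
231 [109, 95, 89, 95, 96, 81, 88, 91, 108]
232 [110, 103, 90, 91, 91, 88, 88, 99, 110]
233 [110, 108, 96, 91, 90, 90, 93, 106, 111]
234 [111, 111, 105, 95, 92, 95, 102, 109, 112]
235 [111, 112, 110, 104, 101, 104, 107, 110, 111]
236 [111, 111, 112, 109, 108, 109, 110, 110, 111]
237 [110, 111, 112, 110, 110, 110, 110, 110, 111]
238 [111, 111, 112, 110, 110, 110, 110, 110, 111]
239 [111, 111, 112, 109, 111, 110, 110, 110, 111]
```

Predicted miss is within 1 mm, so I'll lower it with the arc correction.

```bash
python3 - <<'E'
from plan import *
o=sensors.get_obs();az=np.radians(-23.9);Rm=R.from_quat(o['ee_rot']).as_matrix()
for p in (.1,.07,.04,.02,0,-.01): rel(o['tcp_pos']+tcp(thf,az,p,9)-tcp(thf,az,.13,9),Rm)
E
```

```text
off [-0.0005, 0.0, 0.0043] turn [0.0, 0.0, 0.0] |t| 0.0
off [-0.001, 0.0, 0.0086] turn [0.0, 0.0, 0.0] |t| 0.0
off [-0.0013, 0.0001, 0.0129] turn [0.0, 0.0, 0.0] |t| 0.0
off [-0.0014, 0.0001, 0.0158] turn [0.0, 0.0, 0.0] |t| 0.0
off [-0.0014, 0.0001, 0.0187] turn [0.0, 0.0, 0.0] |t| 0.0
off [-0.0015, 0.0001, 0.0202] turn [0.0, 0.0, 0.0] |t| 0.0
```

Request:
{"op": "servo_tool", "data": {
  "series": [
    {"offset": [-0.0003,0,0.003],"turn": [0,0,0],"gripper": 1},
    {"offset": [-0.0005,0,0.005],"turn": [0,0,0],"gripper": 1},
    {"offset": [-0.0008,0,0.007],"turn": [0,0,0],"gripper": 1},
    {"offset": [-0.001,0,0.009],"turn": [0,0,0],"gripper": 1},
    {"offset": [-0.001,0,0.009],"turn": [0,0,0],"gripper": 1}
  ]
}}

```text
time_s: 7.4
tcp_pos: [449.4, -132.8, 162.0]
ee_rot: [0.213, 0.972, -0.022, 0.101]
contact_force: [-0.4, -1.5, 1.8]
width: 13.9
finger_force: 58.9
```

Request:
{"op": "servo_tool", "data": {
  "series": [
    {"offset": [-0.0001,0,0.0015],"turn": [0,0,0],"gripper": 1},
    {"offset": [-0.0003,0,0.003],"turn": [0,0,0],"gripper": 1},
    {"offset": [-0.0003,0,0.004],"turn": [0,0,0],"gripper": 1},
    {"offset": [-0.0003,0,0.004],"turn": [0,0,0],"gripper": 1}
  ]
}}

```text
time_s: 7.9
tcp_pos: [450.5, -133.3, 158.3]
ee_rot: [0.213, 0.972, -0.022, 0.102]
contact_force: [1.0, -1.3, 2.3]
width: 14.1
finger_force: 58.9
```

Request:
{"op": "servo_tool", "data": {
  "series": [
    {"offset": [0,0,0.002],"turn": [0,0,0],"gripper": 1},
    {"offset": [-0.0001,0,0.004],"turn": [0,0,0],"gripper": 1},
    {"offset": [-0.0001,0,0.0055],"turn": [0,0,0],"gripper": 1},
    {"offset": [-0.0001,0,0.0055],"turn": [0,0,0],"gripper": 1}
  ]
}}

```text
time_s: 8.4
tcp_pos: [451.9, -133.6, 153.2]
ee_rot: [0.213, 0.971, -0.022, 0.102]
contact_force: [-1.1, -0.2, 4.1]
width: 14.1
finger_force: 59.5
```

```bash
python3 - <<'E'
from plan import *
s=snap('wrist','w6.png'); o=sensors.get_obs();print(o['tcp_pos'],o['contact_force'],o['moment'])
g=s['pixels'];print('tip pred',proj(s,[*pin,169]))
hsv=cv2.cvtColor(g,cv2.COLOR_BGR2HSV);yl=cv2.inRange(hsv,(12,120,70),(30,255,255));yl[:, :240]=0;yl[:,320:]=0;yl[:120]=0;yl[290:]=0
n,l,st,ce=cv2.connectedComponentsWithStats(yl);print([(st[i].tolist(),ce[i].round(1).tolist()) for i in range(1,n) if st[i,4]>15])
E
```

```text
[ 451.83518232 -133.60412831  153.18579514] [-0.63344878  0.30346127  5.60601891] [ 0.17788015  0.46377818 -0.13552103]
tip pred (np.float64(277.56082244469), np.float64(225.06809895681081))
[([267, 207, 23, 23, 389], [277.3, 217.6])]
```

Request:
{"op": "servo_tool", "data": {
  "series": [
    {"offset": [0,0,0.001],"turn": [0,0,0],"gripper": 1},
    {"offset": [0,0,0],"turn": [0,0,0],"gripper": 0.4},
    {"offset": [0,0,0],"turn": [0,0,0],"gripper": 0.1},
    {"offset": [0,0,0],"turn": [0,0,0],"gripper": 0.1},
    {"offset": [0,0,0],"turn": [0,0,0],"gripper": 0.1}
  ]
}}

```text
time_s: 9.07
tcp_pos: [451.6, -133.4, 152.7]
ee_rot: [0.213, 0.972, -0.022, 0.101]
contact_force: [-1.0, -0.5, 0.0]
width: 38.8
finger_force: 0.0
```

Request:
{"op": "servo_tool", "data": {
  "series": [
    {"offset": [0,0,-0.012],"turn": [0,0,0],"gripper": 0.1},
    {"offset": [0,0,-0.03],"turn": [0,0,0],"gripper": 0.1},
    {"offset": [0,0,-0.05],"turn": [0,0,0],"gripper": 0.1},
    {"offset": [0,0,-0.08],"turn": [0,0,0],"gripper": 0.1},
    {"offset": [0,0,-0.08],"turn": [0,0,0],"gripper": 0.1}
  ]
}}

```text
time_s: 9.7
tcp_pos: [438.3, -127.3, 234.6]
ee_rot: [0.213, 0.971, -0.022, 0.105]
contact_force: [-0.1, 0.4, -0.7]
width: 38.4
finger_force: 0.0
```

```bash
python3 - <<'E'
from plan import *
s=snap('wrist','w7.png'); d=snap('side','d7.png');c=snap('scene','s7.png'); o=sensors.get_obs();print(o['tcp_pos'],o['contact_force'])
g=s['pixels'];print('tip pred',proj(s,[*pin,169]))
hsv=cv2.cvtColor(g,cv2.COLOR_BGR2HSV);yl=cv2.inRange(hsv,(12,120,70),(30,255,255));yl[:, :200]=0;yl[:,350:]=0
n,l,st,ce=cv2.connectedComponentsWithStats(yl);print([(st[i].tolist(),ce[i].round(1).tolist()) for i in range(1,n) if st[i,4]>15])
k=(hsv[...,2]<60).astype(np.uint8);k[:,:240]=0;k[:,320:]=0
n,l,st,ce=cv2.connectedComponentsWithStats(k);print('dark',[(st[i].tolist(),ce[i].round(1).tolist()) for i in range(1,n) if st[i,4]>80])
h=np.array([np.cos(azf),np.sin(azf)]);kn=pin+26*h
print('knob pred',[np.round(proj(s,[*kn,z]),1) for z in (170,184,198)],'side',[np.round(proj(d,[*kn,z]),1) for z in (170,198)])
gd=cv2.cvtColor(d['pixels'],cv2.COLOR_BGR2GRAY);u,v=map(int,np.round(proj(d,[*kn,198])))
for y in range(v-6,v+14): print(y,gd[y,u-9:u+10].tolist())
E
```

```text
[ 436.46652763 -126.59084978  230.93824971] [ 0.52579698  0.34388046 -0.33692354]
tip pred (np.float64(278.10420226007204), np.float64(173.52871172567194))
[([272, 162, 15, 15, 169], [278.1, 168.7])]
dark [([298, 94, 22, 9, 117], [308.5, 98.2]), ([240, 104, 18, 7, 93], [248.5, 107.1]), ([268, 201, 24, 38, 759], [279.4, 219.7]), ([240, 401, 80, 19, 1261], [279.4, 411.4])]
knob pred [array([278.1, 209.7]), array([278.1, 221.2]), array([278., 234.])] side [array([294.2, 221.8]), array([294.4, 214.1])]
208 [120, 121, 118, 120, 121, 121, 123, 119, 119, 121, 120, 121, 121, 121, 121, 121, 120, 124, 124]
209 [123, 122, 124, 124, 121, 121, 123, 122, 125, 121, 120, 124, 121, 126, 124, 122, 124, 124, 121]
210 [127, 123, 121, 125, 127, 123, 124, 124, 123, 124, 124, 124, 122, 125, 124, 126, 123, 122, 123]
211 [125, 123, 127, 123, 122, 123, 126, 126, 123, 122, 125, 124, 122, 123, 124, 123, 125, 123, 125]
212 [125, 123, 123, 126, 126, 125, 124, 127, 125, 126, 125, 125, 121, 125, 125, 123, 125, 125, 124]
213 [126, 122, 124, 124, 124, 125, 125, 116, 109, 109, 120, 127, 124, 125, 123, 123, 126, 127, 1
[... 649 characters left out ...]
4, 122, 124, 123]
221 [125, 124, 95, 81, 84, 83, 71, 67, 62, 62, 71, 114, 126, 125, 124, 124, 122, 124, 121]
222 [123, 123, 112, 110, 113, 113, 93, 78, 78, 90, 104, 119, 123, 122, 123, 127, 121, 124, 126]
223 [133, 132, 118, 119, 117, 118, 111, 123, 136, 131, 120, 118, 120, 119, 122, 122, 123, 126, 123]
224 [125, 124, 117, 118, 117, 119, 116, 126, 128, 124, 122, 124, 124, 119, 121, 125, 123, 124, 121]
225 [137, 135, 134, 134, 133, 134, 135, 137, 133, 133, 133, 142, 141, 133, 126, 122, 122, 124, 126]
226 [136, 138, 130, 118, 120, 128, 133, 134, 130, 126, 130, 136, 130, 128, 124, 121, 124, 125, 124]
227 [129, 129, 119, 107, 97, 103, 105, 95, 97, 100, 112, 121, 126, 129, 109, 96, 113, 123, 123]
```

The knob's side-view rows (213.5–222) match the level prediction (214–222), and brass fills the last hole. The stay is down and the hand is clear.

```bash
python3 -c "
from station import ticket
print(ticket.finish_job())"
```

```text
the job is handed in; nothing more can be done
None
```

I lifted the stay off its pin, swung the door open, and dropped the last hole over the pin. By the final camera measurements the stay lies level and the knob is released; the job is handed in at about 10 s, and the judge gave no verdict.

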